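# Clear the support crumbs and close the bench caliper on a printed tube

## Task

Pick up the scraper block and use it, not the fingers, to sweep the three loose support crumbs off the bed of the bench caliper, then set the scraper down on the bench. Then slide the caliper's moving jaw shut so that the printed tube connector on the bed is held square between the jaws, the sprung pad of the clamped jaw giving way about halfway but never squeezed hard, and leave it closed like that. Leave the jar, the filament spool and the spare connector where they are.

Things in the scene. Friction and masses are not known exactly. Their poses are not given: they have to be found in the camera images.
- gauge: Bench caliper, fixed to the bench: aluminium bed 200 mm (its x) by 340 mm (its y), top 40 mm above the bench; a steel beam 20 mm wide, 32 mm high runs along the far edge of the bed (x 78 to 98 mm). Origin: centre of the bed, at bench level. The jaws slide along its y axis; its -x edge, towards the robot, is open with free bench before it.
- jaw: Moving steel jaw, 50 mm high above the bed, axes parallel to the gauge's. It slides only along gauge y, +y closes, 190 mm travel, starting near its open end; dry friction of 9 N holds it where it is left. Origin: on its flat measuring face at bed height, 20 mm to +x of the face's middle. Body behind the face: y -70 to 0, x -50 to +10 mm, and an arm back over the beam.
- jaw_fin (a point): Centre of the black upright grip fin on top of the moving jaw: 36 mm along gauge x, 22 mm along gauge y, 45 mm high, from 90 to 135 mm above the bench. The jaw can be pinched or pushed here; the fin's centre is 50 mm behind the measuring face and 20 mm to -x of the jaw's origin.
- fixed_jaw: Clamped steel jaw facing the moving one, set at a different place along the bed each time; block y 0 to 30 mm, x -50 to +10 mm, 50 mm high above the bed, and an arm back over the beam; axes parallel to the gauge's. Origin: on the block's -y face at bed height, 20 mm to +x of the face's middle. A sprung pad on a stem stands in front of it.
- pad_rest (a point): Middle of the sprung pad's flat measuring face when not pressed, 20 mm in front (-y) of the clamped jaw's block; fixed to the block. The steel pad is 56 mm wide, 44 mm high and gives way up to 10 mm to +y against a spring of 0.8 N per mm (0 N at rest, 8 N at its stop). About 5 mm, 4 N, is right.
- tube: Cream printed connector on the bed, 8 to 20 mm short of the sprung pad and a little askew: tube 40 mm diameter, 120 mm long along its x, centre line 30 mm above the bed, on a 26 mm wide support foot, so it does not roll; a 34 mm branch rises from its middle to 90 mm above the bed. About 0.14 kg; slides when the jaw pushes it. Origin: centre of the foot's underside; z up.
- chip1: Cream crumb of support plastic, 30 x 18 x 13 mm, about 11 g, loose on the bed between the moving jaw and the tube. Origin: centre of its underside; x along its length.
- chip2: Second such crumb.
- chip3: Third such crumb.
- scraper: Grey scraper block standing upright on the bench to the left or the right of the caliper: foot 30 mm (its x) by 80 mm (its y) and 40 mm high, with its two broad faces for sweeping; above it a grip 22 mm (x) by 40 mm (y) reaching to 100 mm above the underside. Mass about 0.18 kg. Origin: centre of its underside.
- jar: Bystander: closed jar, 54 mm diameter, 85 mm high, on the other side of the caliper from the scraper. Origin: centre of its underside.
- spool: Bystander: filament spool lying flat, 170 mm diameter, 60 mm high. Origin: centre of its underside.
- spare: Bystander: spare printed connector of the same kind, lying on the bench. Origin: centre of its foot's underside.

How it is judged:
By the outcome, as a careful person would: the job done as asked, in the order asked, and still so for the second after the job is handed in, with the robot touching nothing.
It also fails if it takes over 72 s, if anything falls off the work surface, if the arm or the gripper's body presses on something with over 40 N, if the wrist force passes 120 N, or if a joint passes its speed limit or range.

## Robot

A 7-joint arm with a two-finger parallel gripper is mounted at the origin on the work surface. World frame = base frame: x ahead of the robot, y to its left, z up, the work surface at z = 0. Lengths are in m, angles in rad, forces in N, time in s.
With the tool pointing down it reaches from about 0.4 to 0.85 m from the base axis. Payload 4.5 kg.
Tool frame: the origin (TCP) lies between the finger pads; the fingertips stand 11 mm ahead of it and the grasp point (between the pads) lies 8 mm behind it (r.tip_reach is the distance from the TCP to the fingertips, in m); x points along the fingers, y is the direction in which the jaws open and shut, and the axes are right-handed (so a half turn about x gives the same grasp; the last joint's range is limited). The gripper opens to 88 mm and grips with 3 to 60 N. Pads are 18 mm wide; open, the fingers measure 123 mm over their backs; the gripper's body (75 mm by 187 mm) begins 45 mm behind the grasp point.
Start: joints at [1.323, 0.689, -0.195, 1.565, 0.157, 0.902, -0.215], TCP at [0.174, -0.6, 0.25] pointing down, gripper open.
Joint ranges: [-3.01, 3.01], [-0.46, 2.08], [-1.47, 1.51], [0.13, 2.56], [-1, 4.14], [0.04, 2.09], [-2.66, 2.66]. Speed limits (rad/s): [2.57, 2.57, 3.14, 3.14, 3.14, 3.14, 3.14].

## Interface

Orientations are given as a unit quaternion [x, y, z, w].
In Python, from plant import r gives the robot as it stands.
- The arm moves only by the tool drive_tool, never from a script. Its argument "deltas" is a list of rows, each a list of 3 entries, a list of its own where there are three numbers: the turn, a rotation vector about the tool's x, y, z in degrees, then the shift along the tool's x, y, z in cm, then the finger opening in cm, from 0 to 8.81. A call has 1 to 12 rows; each row shifts and turns the commanded pose from where the row before left it, along the tool's axes as they then stand; what a row does not reach is not made up. A row lasts 1/12 s, in which the tool goes at most 41.7 mm and 7.16 degrees, less where a joint would pass 70% of its speed; a pose out of reach is approached as far as the arm can. A call is refused whole if a number of a shift passes 4.17 or a number of a turn 7.16, either way. A call with a gripper value outside its range is refused whole. The fingers move at their own pace and stop on an object; "force" is the grip in N (left out, the last holds). Time passes only in rows, so rows that do not move let the fingers close. It gives the time, the measured TCP pose, the force and the opening at its end, in the units of the state.
- r.get_state(): the state, without advancing time (a new reading comes with each control period).
- r.snapshot(name): name is "side" or "top" or "wrist"; returns a dict with "color" (384x512x3 uint8, red, green, blue), "fov_y" (degrees; the focal length in pixels is half the picture's height over the tangent of half this angle, whatever the lens; pixels are square), "cx", "cy" (the principal point, pixels), "extrinsics" (4x4, takes a point from world to camera coordinates); the wrist camera has in their place "tool_from_camera" (4x4, takes a point from camera to tool coordinates, whose origin is the TCP and whose axes are the tool frame's). Camera axes: x right, y up, looking along -z (the intrinsics and any distortion apply to the point x, -y, -z); pixel columns grow to the right and rows downward; lengths in m; the calibration is good to about 2 mm. A picture is of the moment at which its call begins: read the wrist's pose just before it. There is no depth.
- r.finish_job(): hands the job in, once; it reports no verdict.
The state is a dict: "clock": time; "q": joint angles; "qd": joint speeds; "joint_torque": joint torques, N m; "tool_pos": TCP position; "eef_rot": TCP orientation; "contact_force": force on the tool from outside, world axes, zero at the start; "moment": the same for the moment, N m; "opening": opening from 0.0 (shut) to 1.0 (fully open).
Only numpy, scipy, OpenCV 4.12 (cv2) and the standard library are available. Lean on these libraries where they do the work, as an engineer would, in place of code of your own. Each camera call takes 0.05 s, during which the arm holds its last target. There are 200 camera calls.

## Working session

There is one attempt and no reset: what is moved stays moved. The work goes in short steps, Python scripts to look and compute and a tool call to move; the robot and the scene stay as the last step left them, time stands still between calls to the robot, and variables do not carry over. Pictures are saved under pics/ and viewed, about 8 in all and at most 12, crops included, and the job is handed in when it is done.

Besides the shell and the picture viewer there is one more tool, called as name([rows], argument=value, ...), one row to a line, values as JSON. drive_tool: Moves the arm, as the interface text tells. Its arguments: {"type":"object","properties":{"deltas":{"type":"array","items":{"type":"array"}},"force":{"type":"number"}},"required":["deltas"]}

```bash
mkdir -p pics; ls
cat > h.py <<'E'
import numpy as np, cv2
from plant import r
from scipy.spatial.transform import Rotation as R
def snap(n,f):
    st=r.get_state(); s=r.snapshot(n)
    cv2.imwrite(f'pics/{f}.png',s['color'][:,:,::-1])
    if 'extrinsics' in s: E=np.array(s['extrinsics'])
    else:
        T=np.eye(4);T[:3,:3]=R.from_quat(st['eef_rot']).as_matrix();T[:3,3]=st['tool_pos']
        E=np.linalg.inv(T@np.array(s['tool_from_camera']))
    d=dict(E=E,f=192/np.tan(np.radians(s['fov_y']/2)),cx=s['cx'],cy=s['cy'])
    np.savez(f'pics/{f}.npz',**d); print(n,{k:v for k,v in s.items() if k!='color'} ); return s,d
def load(f): return dict(np.load(f'pics/{f}.npz'))
def ray(d,u,v):
    E=d['E'];c=np.array([(u-d['cx'])/d['f'],-(v-d['cy'])/d['f'],-1.])
    return -E[:3,:3].T@E[:3,3], E[:3,:3].T@c
def atz(d,u,v,z):
    o,k=ray(d,u,v); return o+k*(z-o[2])/k[2]
def proj(d,p):
    c=d['E'][:3,:3]@np.array(p)+d['E'][:3,3]; return d['cx']+d['f']*c[0]/-c[2], d['cy']-d['f']*c[1]/-c[2]
def tri(*obs):
    A=0;b=0
    for d,u,v in obs:
        o,k=ray(d,u,v);k=k/np.linalg.norm(k);P=np.eye(3)-np.outer(k,k);A=A+P;b=b+P@o
    return np.linalg.solve(A,b)
E
python3 - <<'E'
from h import *
np.set_printoptions(precision=4,suppress=True)
snap('top','top0');snap('side','side0')
print(r.get_state())
a=cv2.imread('pics/top0.png');b=cv2.imread('pics/side0.png')
cv2.imwrite('pics/top0b.png',cv2.resize(a,(800,600),interpolation=cv2.INTER_CUBIC))
cv2.imwrite('pics/side0b.png',cv2.resize(b,(800,600),interpolation=cv2.INTER_CUBIC))
E
```

```text
pics
top {'fov_y': 52.018841154295714, 'cx': 253.2051291858096, 'cy': 192.69328258965987, 'extrinsics': array([[ 0.0104, -0.9998, -0.0197,  0.0041],
       [ 0.9932,  0.0081,  0.116 , -0.5401],
       [-0.1158, -0.0208,  0.9931, -1.0576],
       [ 0.    ,  0.    ,  0.    ,  1.    ]])}
side {'fov_y': 47.009570493420746, 'cx': 257.4247769702833, 'cy': 194.63680095355278, 'extrinsics': array([[ 1.    , -0.0035,  0.0075, -0.5484],
       [-0.0023,  0.7533,  0.6576, -0.0785],
       [-0.008 , -0.6576,  0.7533, -1.461 ],
       [ 0.    ,  0.    ,  0.    ,  1.    ]])}
{'clock': 0.1, 'q': array([ 1.3228,  0.6899, -0.1945,  1.5662,  0.1573,  0.9025, -0.2151]), 'qd': array([-0.0015, -0.0003, -0.0015, -0.0028,  0.0002,  0.0001, -0.0007]), 'joint_torque': array([ -0.0023, -52.8498,  -1.2712, -15.3837,  -0.0526,   0.002 ,
         0.0001]), 'tool_pos': array([ 0.1736, -0.5999,  0.249 ]), 'eef_rot': array([-0.7   , -0.0998,  0.7002, -0.0988]), 'contact_force': array([0.8911, 0.4757, 0.6731]), 'moment': array([-0.0356, -0.0064,  0.051 ]), 'opening': 0.9965059612255305}
```

View pics/top0b.png

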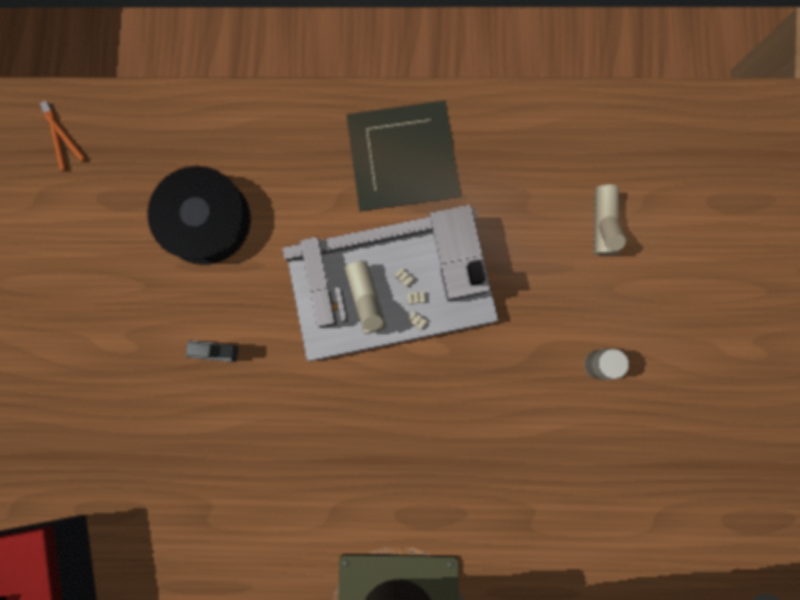

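View pics/side0b.png

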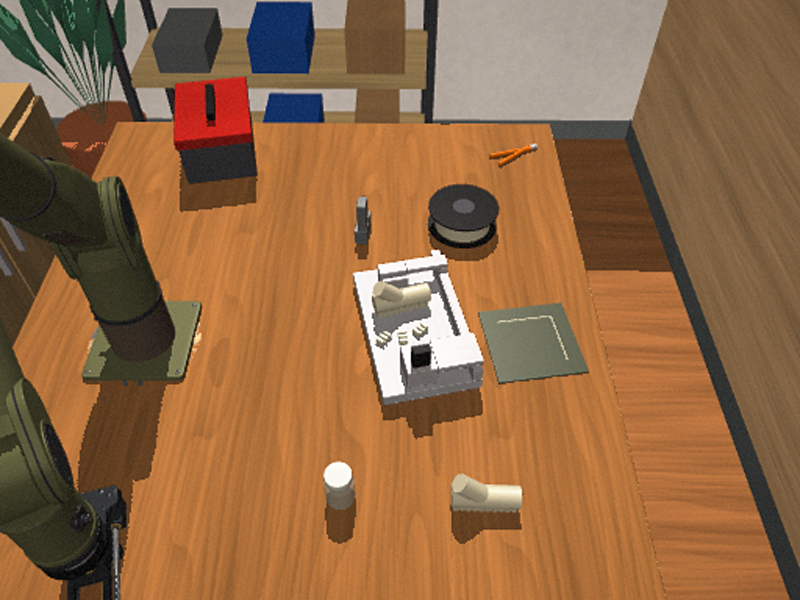

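The top view shows the scraper on the left at (212,351), the caliper in the middle, the tube at (365,297), three crumbs at (404,277), (416,298) and (418,320), the fin at (476,272), the jar at (612,363) and the spool at (197,214). The side view agrees: scraper at (362,220), fin at (421,356).

Run:
```python
from h import *
np.set_printoptions(precision=4,suppress=True)
t=load('top0');s=load('side0');k=.64
T=lambda u,v,z:print((u,v),z,atz(t,u*k,v*k,z))
for n,a in dict(NL=(307,360,.04),NR=(497,322,.04),FLbeam=(285,250,.072),fin=(476,272,.135),tubebr=(373,324,.13),tubefar=(357,263,.09),c1=(404,277,.05),c2=(416,298,.05),c3=(418,320,.05),scrL=(188,350,.04),scrR=(237,352,.04),grip=(202,349,.1),jar=(614,364,.085),spool=(197,214,.06),spare=(608,220,.06),padtop=(341,305,.09),fj=(327,325,.09)).items():
    print(n,end=' ');T(*a)
for n,a,b in [('grip',(202,349),(363,200)),('fin',(476,272),(421,350)),('NL',(307,360),(356,272)),('NR',(497,322),(386,400)),('jar',(614,364),(338,470))]:
    print(n,tri((t,a[0]*k,a[1]*k),(s,b[0]*k,b[1]*k)))
st=r.get_state();M=R.from_quat(st['eef_rot']).as_matrix();print(M)
print(r.snapshot('wrist')['tool_from_camera'])
```

```text
NL (307, 360) 0.04 [0.4344 0.1624 0.04  ]
NR (497, 322) 0.04 [ 0.5037 -0.1683  0.04  ]
FLbeam (285, 250) 0.072 [0.6226 0.2004 0.072 ]
fin (476, 272) 0.135 [ 0.576  -0.1216  0.135 ]
tubebr (373, 324) 0.13 [0.4912 0.043  0.13  ]
tubefar (357, 263) 0.09 [0.5974 0.0739 0.09  ]
c1 (404, 277) 0.05 [ 0.5804 -0.0054  0.05  ]
c2 (416, 298) 0.05 [ 0.5435 -0.0266  0.05  ]
c3 (418, 320) 0.05 [ 0.5051 -0.0304  0.05  ]
scrL (188, 350) 0.04 [0.4497 0.3721 0.04  ]
scrR (237, 352) 0.04 [0.4471 0.2856 0.04  ]
grip (202, 349) 0.1 [0.4496 0.3273 0.1   ]
jar (614, 364) 0.085 [ 0.432  -0.3539  0.085 ]
spool (197, 214) 0.06 [0.6886 0.3608 0.06  ]
spare (608, 220) 0.06 [ 0.6817 -0.3594  0.06  ]
padtop (341, 305) 0.09 [0.5258 0.0995 0.09  ]
fj (327, 325) 0.09 [0.492  0.1223 0.09  ]
grip [0.4537 0.323  0.115 ]
fin [ 0.5795 -0.1219  0.13  ]
NL [0.4399 0.1627 0.0425]
NR [ 0.5104 -0.1687  0.032 ]
jar [ 0.435  -0.3498  0.0961]
[[-0.0006  0.2781 -0.9606]
 [ 0.0015 -0.9606 -0.2781]
 [-1.     -0.0016  0.0001]]
[[ 0.0007  0.2855 -0.9584 -0.1343]
 [ 1.      0.0002  0.0008  0.0002]
 [ 0.0004 -0.9584 -0.2855 -0.0731]
 [ 0.      0.      0.      1.    ]]
```

drive_tool([
  [[-6.5, 0, 0], [-0.9, 0, 0], 8.8],
  [[-6.5, 0, 0], [-0.9, 0, 0], 8.8],
  [[-6.5, 0, 0], [-0.9, 0, 0], 8.8],
  [[-6.5, 0, 0], [-0.9, 0, 0], 8.8],
  [[-6.5, 0, 0], [-0.9, 0, 0], 8.8],
  [[-6.5, 0, 0], [-0.9, 0, 0], 8.8],
  [[-6.5, 0, 0], [-0.9, 0, 0], 8.8],
  [[-6.5, 0, 0], [-0.9, 0, 0], 8.8],
  [[-6.5, 0, 0], [-0.9, 0, 0], 8.8],
  [[-6.5, 0, 0], [-0.9, 0, 0], 8.8],
  [[-6.5, 0, 0], [-0.9, 0, 0], 8.8],
])

```text
clock: 1.07
tool_pos: [0.1736, -0.6002, 0.3488]
eef_rot: [0.509, 0.491, -0.509, 0.491]
contact_force: [-0.5, 0.6, -0.0]
opening: 1.001
```

drive_tool([
  [[0, 0, 0], [0, 2.1, -3.4], 8.8],
  [[0, 0, 0], [0, 2.1, -3.4], 8.8],
  [[0, 0, 0], [0, 2.1, -3.4], 8.8],
  [[0, 0, 0], [0, 2.1, -3.4], 8.8],
  [[0, 0, 0], [0, 2.1, -3.4], 8.8],
  [[0, 0, 0], [0, 2.1, -3.4], 8.8],
  [[0, 0, 0], [0, 2.1, -3.4], 8.8],
  [[0, 0, 0], [0, 2.1, -3.4], 8.8],
  [[0, 0, 0], [0, 2.1, -3.4], 8.8],
])

```text
clock: 1.82
tool_pos: [0.3756, -0.3007, 0.3487]
eef_rot: [-0.51, -0.49, 0.51, -0.489]
contact_force: [0.1, 0.2, -0.4]
opening: 1.0
```

drive_tool([
  [[0, 0, 0], [0, 2.1, -3.4], 8.8],
  [[0, 0, 0], [0, 2.1, -3.4], 8.8],
  [[0, 0, 0], [0, 2.1, -3.4], 8.8],
  [[0, 0, 0], [0, 2.1, -3.4], 8.8],
  [[0, 0, 0], [0, 2.1, -3.4], 8.8],
  [[0, 0, 0], [0, 2.1, -3.4], 8.8],
  [[0, 0, 0], [0, 2.1, -3.4], 8.8],
  [[0, 0, 0], [0, 2.1, -3.4], 8.8],
  [[0, 0, 0], [0, 2.1, -3.4], 8.8],
  [[0, 0, 0], [0, 0, 0], 8.8],
  [[0, 0, 0], [0, 0, 0], 8.8],
])

```text
clock: 2.73
tool_pos: [0.577, -0.0015, 0.3482]
eef_rot: [0.509, 0.491, -0.509, 0.49]
contact_force: [-0.9, -0.6, -0.1]
opening: 1.001
```

Run:
```python
from h import *
np.set_printoptions(precision=4,suppress=True)
snap('wrist','w1');a=cv2.imread('pics/w1.png')
cv2.imwrite('pics/w1b.png',cv2.resize(a,(800,600),interpolation=cv2.INTER_CUBIC))
s=r.get_state();print(s['clock'],s['tool_pos'],s['q'],s['contact_force'])
```

```text
wrist {'fov_y': 61.92212692042818, 'cx': 254.8151056658253, 'cy': 196.24519517523635, 'tool_from_camera': array([[ 0.0007,  0.2845, -0.9587, -0.1343],
       [ 1.    ,  0.0001,  0.0008, -0.0004],
       [ 0.0004, -0.9587, -0.2845, -0.0732],
       [ 0.    ,  0.    ,  0.    ,  1.    ]])}
2.7833 [ 0.5764 -0.0041  0.3481] [ 0.2818  0.5675 -0.6108  1.5662  0.3498  1.1205 -0.4489] [-0.5037 -0.8861  0.2879]
```

View pics/w1b.png

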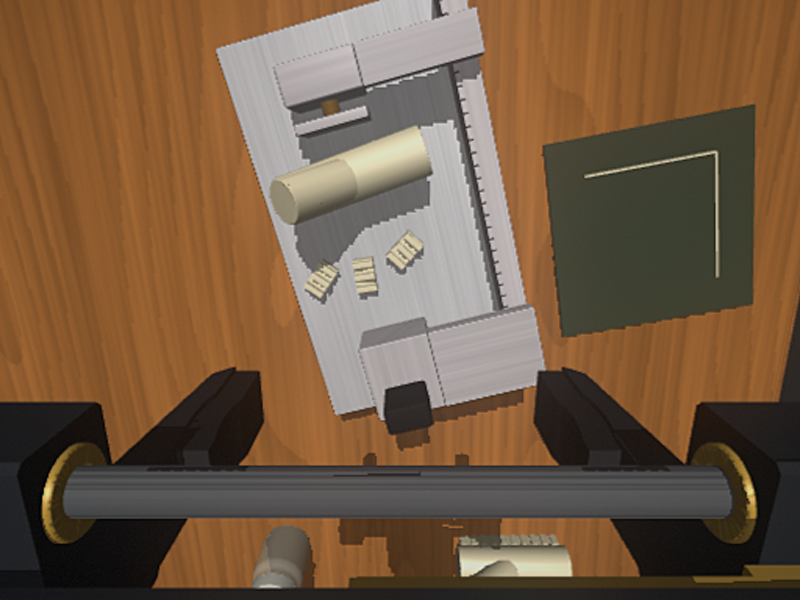

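The wrist view shows the bed corners at (217,48) and (337,414), the crumbs at (322,281), (365,276) and (405,250), the tube from (285,200) to (420,150), the pad top from (296,130) to (368,112), and the fin at (408,392).

Run:
```python
from h import *
np.set_printoptions(precision=4,suppress=True)
t=load('top0');s=load('side0');w=load('w1');k=.64
NL=atz(w,217*k,48*k,.04);NR=atz(w,337*k,414*k,.04);print(NL,NR,np.linalg.norm(NL-NR))
y=(NL-NR)[:2];y/=np.linalg.norm(y);x=np.array([y[1],-y[0]]);print('yaw',np.degrees(np.arctan2(-y[0],y[1])))
C=((NL+NR)/2)[:2]+.1*x;print('C',C)
G=lambda p:np.array([(p[:2]-C)@x,(p[:2]-C)@y,p[2]])
for n,u,v,z in [('c3',322,281,.05),('c2',365,276,.05),('c1',405,250,.05),('jawface top L',360,349,.09),('jawface topR',425,318,.09),('beamface',438,306,.09),('finTL',388,385,.135),('finTR',430,380,.135),('padtopL front',299,136,.084),('padtopR front',369,117,.084),('fixL',287,108,.09),('fixR',362,88,.09),('tubeR near edge',430,172,.07),('tubeR far',418,127,.08),('tubeL near',300,222,.07),('beamR inner end',497,310,.072),('bedfoot',467,320,.04)]:
    p=atz(w,u*k,v*k,z);print(n,p,G(p))
for n,a,b in [('fin',(476,272),(408,392)),('c1',(404,277),(405,250)),('c2',(416,298),(365,276)),('c3',(418,320),(322,281))]:
    p=tri((t,a[0]*k,a[1]*k),(w,b[0]*k,b[1]*k));print(n,p,G(p))
```

```text
[0.4368 0.162  0.04  ] [ 0.5098 -0.1672  0.04  ] 0.33718401391219494
yaw 12.486943534403762
C [0.5709 0.0191]
c3 [ 0.5073 -0.0299  0.05  ] [-0.0727 -0.0341  0.05  ]
c2 [ 0.5458 -0.0268  0.05  ] [-0.0345 -0.0393  0.05  ]
c1 [ 0.582  -0.0048  0.05  ] [ 0.0056 -0.0257  0.05  ]
jawface top L [ 0.5412 -0.0802  0.09  ] [-0.0505 -0.0905  0.09  ]
jawface topR [ 0.5964 -0.0549  0.09  ] [ 0.0088 -0.0777  0.09  ]
beamface [ 0.6072 -0.0449  0.09  ] [ 0.0216 -0.0703  0.09  ]
finTL [ 0.5652 -0.0928  0.135 ] [-0.0298 -0.108   0.135 ]
finTR [ 0.5972 -0.0898  0.135 ] [ 0.0021 -0.112   0.135 ]
padtopL front [0.5046 0.0909 0.084 ] [-0.0492  0.0845  0.084 ]
padtopR front [0.5581 0.1024 0.084 ] [0.0055 0.0842 0.084 ]
fixL [0.4987 0.1103 0.09  ] [-0.0508  0.1047  0.09  ]
fixR [0.5544 0.1218 0.09  ] [0.0061 0.1039 0.09  ]
tubeR near edge [0.6038 0.0607 0.07  ] [0.0411 0.0335 0.07  ]
tubeR far [0.5947 0.0943 0.08  ] [0.0395 0.0683 0.08  ]
tubeL near [0.4966 0.025  0.07  ] [-0.0713  0.0218  0.07  ]
beamR inner end [ 0.659  -0.0557  0.072 ] [ 0.0698 -0.092   0.072 ]
bedfoot [ 0.6375 -0.0743  0.04  ] [ 0.0448 -0.1056  0.04  ]
fin [ 0.5825 -0.1265  0.0818] [-0.0201 -0.1446  0.0818]
c1 [ 0.5817 -0.0056  0.0437] [ 0.0051 -0.0264  0.0437]
c2 [ 0.5448 -0.0273  0.045 ] [-0.0356 -0.0396  0.045 ]
c3 [ 0.506  -0.0309  0.0442] [-0.0742 -0.0347  0.0442]
```

drive_tool([
  [[0, 0, 0], [1.1, -1.57, -3.62], 8.8],
  [[0, 0, 0], [1.1, -1.57, -3.62], 8.8],
  [[0, 0, 0], [1.1, -1.57, -3.62], 8.8],
  [[0, 0, 0], [1.1, -1.57, -3.62], 8.8],
  [[0, 0, 0], [1.1, -1.57, -3.62], 8.8],
  [[0, 0, 0], [1.1, -1.57, -3.62], 8.8],
  [[0, 0, 0], [1.1, -1.57, -3.62], 8.8],
  [[0, 0, 0], [1.1, -1.57, -3.62], 8.8],
  [[0, 0, 0], [1.1, -1.57, -3.62], 8.8],
  [[0, 0, 0], [0, 0, 0], 8.8],
  [[0, 0, 0], [0, 0, 0], 8.8],
])

```text
clock: 3.7
tool_pos: [0.4477, 0.3272, 0.2493]
eef_rot: [-0.509, -0.49, 0.51, -0.49]
contact_force: [-0.4, -1.3, 0.1]
opening: 0.999
```

Run:
```python
from h import *
np.set_printoptions(precision=4,suppress=True)
snap('wrist','w2');a=cv2.imread('pics/w2.png')
cv2.imwrite('pics/w2b.png',cv2.resize(a,(800,600),interpolation=cv2.INTER_CUBIC))
s=r.get_state();print(s['clock'],s['tool_pos'],s['q']);print(R.from_quat(s['eef_rot']).as_matrix())
```

```text
wrist {'fov_y': 61.92212692042818, 'cx': 254.8151056658253, 'cy': 196.24519517523635, 'tool_from_camera': array([[ 0.0007,  0.2845, -0.9587, -0.1343],
       [ 1.    ,  0.0001,  0.0008, -0.0004],
       [ 0.0004, -0.9587, -0.2845, -0.0732],
       [ 0.    ,  0.    ,  0.    ,  1.    ]])}
3.75 [0.4492 0.3252 0.2494] [-0.3841  0.6383 -0.5471  1.769   0.425   0.856  -1.1699]
[[-0.0001  0.9991 -0.0419]
 [-0.0023 -0.0419 -0.9991]
 [-1.      0.      0.0023]]
```

View pics/w2b.png

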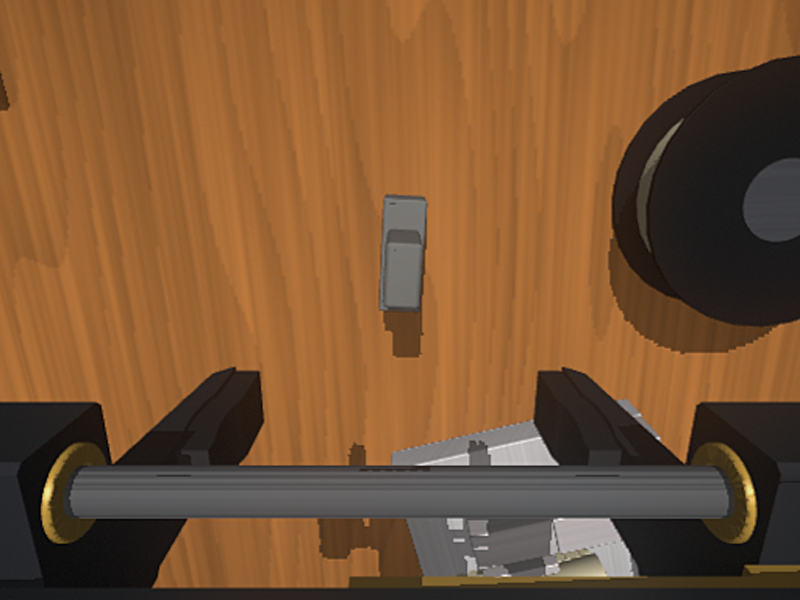

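The scraper is under the tool: grip top corners at (387,242), (421,242), (383,307) and (420,309). The spool is well to the right.

Run:
```python
from h import *
np.set_printoptions(precision=4,suppress=True)
w=load('w2');k=.64;t=load('top0')
P=[atz(w,u*k,v*k,.1) for u,v in [(387,242),(421,242),(383,307),(420,309)]]
print(np.array(P),np.mean(P,0))
P=[atz(w,u*k,v*k,.04) for u,v in [(385,195),(426,198)]];print(np.array(P))
print(tri((w,403*k,275*k),(t,202*k,349*k)))
```

```text
[[0.4416 0.3548 0.1   ]
 [0.461  0.3541 0.1   ]
 [0.4375 0.3163 0.1   ]
 [0.4594 0.3142 0.1   ]] [0.4499 0.3349 0.1   ]
[[0.4399 0.3769 0.04  ]
 [0.4674 0.3739 0.04  ]]
[0.4501 0.332  0.086 ]
```

drive_tool([
  [[0, 0, 0], [2.2, 0, -0.9], 8.8],
  [[0, 0, 0], [2.2, 0, 0], 8.8],
  [[0, 0, 0], [2.2, 0, 0], 8.8],
  [[0, 0, 0], [2.2, 0, 0], 8.8],
  [[0, 0, 0], [2.2, 0, 0], 8.8],
  [[0, 0, 0], [2.2, 0, 0], 8.8],
  [[0, 0, 0], [2.2, 0, 0], 8.8],
  [[0, 0, 0], [2.2, 0, 0], 8.8],
  [[0, 0, 0], [0, 0, 0], 8.8],
], force=40)

```text
clock: 4.5
tool_pos: [0.4497, 0.3308, 0.0708]
eef_rot: [-0.509, -0.488, 0.514, -0.489]
contact_force: [-0.2, -1.0, -0.4]
opening: 0.996
```

drive_tool([
  [[0, 0, 0], [0, 0, 0], 1.5],
  [[0, 0, 0], [0, 0, 0], 1.5],
  [[0, 0, 0], [0, 0, 0], 1.5],
  [[0, 0, 0], [0, 0, 0], 1.5],
  [[0, 0, 0], [0, 0, 0], 1.5],
  [[0, 0, 0], [0, 0, 0], 1.5],
  [[0, 0, 0], [0, 0, 0], 1.5],
  [[0, 0, 0], [0, 0, 0], 1.5],
], force=40)

```text
clock: 5.17
tool_pos: [0.4492, 0.336, 0.0739]
eef_rot: [0.51, 0.49, -0.51, 0.49]
contact_force: [0.4, 0.4, 0.5]
opening: 0.42
```

drive_tool([
  [[0, 0, 0], [0, 0, 0], 1.5],
  [[0, 0, 0], [0, 0, 0], 1.5],
  [[0, 0, 0], [0, 0, 0], 1.5],
  [[0, 0, 0], [0, 0, 0], 1.5],
  [[0, 0, 0], [0, 0, 0], 1.5],
  [[0, 0, 0], [0, 0, 0], 1.5],
])

```text
clock: 5.67
tool_pos: [0.4492, 0.3359, 0.0736]
eef_rot: [-0.51, -0.49, 0.51, -0.49]
contact_force: [0.6, 0.2, -0.5]
opening: 0.242
```

Run:
```python
from h import *
s=r.get_state();print(s['clock'],s['tool_pos'],s['opening'],s['contact_force'])
```

```text
5.6667 [0.44922552 0.3359418  0.07364235] 0.24162249810821776 [ 0.60731947  0.2443525  -0.49100778]
```

drive_tool([
  [[0, 0, 0], [-3, 0, 0], 1.5],
  [[-4.9, 0, 0], [-3, 0, 0], 1.5],
  [[-4.9, 0, 0], [-3, 0, 0], 1.5],
  [[-4.9, 0, 0], [-3, 0, 0], 1.5],
  [[0, 0, 0], [-3, 0, 0], 1.5],
  [[0, 0, 0], [0, 0, 0], 1.5],
])

```text
clock: 6.17
tool_pos: [0.4509, 0.3384, 0.2288]
eef_rot: [0.447, 0.551, -0.44, 0.551]
contact_force: [0.0, 1.6, -0.9]
opening: 0.247
```

drive_tool([
  [[0, 0, 0], [0, 0.96, 3.7], 1.5],
  [[0, 0, 0], [0, 0.96, 3.7], 1.5],
  [[0, 0, 0], [0, 0.96, 3.7], 1.5],
  [[0, 0, 0], [0, 0.96, 3.7], 1.5],
  [[0, 0, 0], [0, 0.96, 3.7], 1.5],
  [[0, 0, 0], [0, 0.96, 3.7], 1.5],
  [[0, 0, 0], [0, 0.96, 3.7], 1.5],
  [[0, 0, 0], [0, 0.96, 3.7], 1.5],
  [[0, 0, 0], [0, 0.96, 3.7], 1.5],
  [[0, 0, 0], [0, 0.96, 3.7], 1.5],
  [[0, 0, 0], [0, 0, 0], 1.5],
  [[0, 0, 0], [0, 0, 0], 1.5],
])

```text
clock: 7.17
tool_pos: [0.622, -0.009, 0.2218]
eef_rot: [0.444, 0.55, -0.446, 0.549]
contact_force: [-0.8, 0.1, -1.8]
opening: 0.251
```

Run:
```python
from h import *
np.set_printoptions(precision=4,suppress=True)
snap('wrist','w3');a=cv2.imread('pics/w3.png')
cv2.imwrite('pics/w3b.png',cv2.resize(a,(800,600),interpolation=cv2.INTER_CUBIC))
s=r.get_state();print(s['clock'],s['tool_pos'],s['q']);print(R.from_quat(s['eef_rot']).as_matrix())
```

```text
wrist {'fov_y': 61.92212692042818, 'cx': 254.8151056658253, 'cy': 196.24519517523635, 'tool_from_camera': array([[ 0.0006,  0.2843, -0.9587, -0.1343],
       [ 1.    ,  0.0002,  0.0007, -0.0004],
       [ 0.0004, -0.9587, -0.2843, -0.0733],
       [ 0.    ,  0.    ,  0.    ,  1.    ]])}
7.2167 [ 0.6214 -0.0059  0.2223] [ 0.2832  0.7817 -0.65    1.5894  0.5462  0.9614 -0.3341]
[[-0.0022  0.9773  0.2118]
 [ 0.      0.2118 -0.9773]
 [-1.     -0.0022 -0.0005]]
```

View pics/w3b.png

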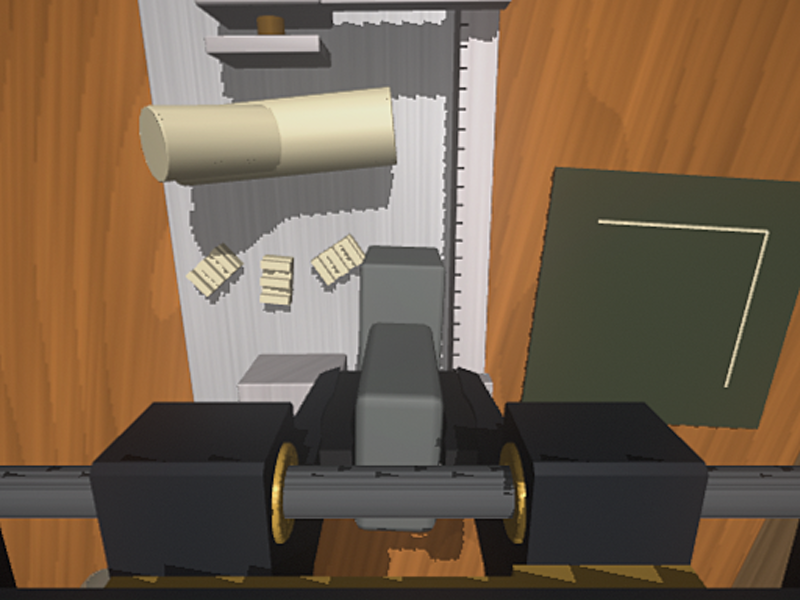

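Run:
```python
from h import *
np.set_printoptions(precision=4,suppress=True)
w=load('w3');k=.64
a=np.radians(12.3);x=np.array([np.cos(a),np.sin(a)]);y=np.array([-x[1],x[0]]);C=np.array([.5709,.0191])
G=lambda p:np.array([(p[:2]-C)@x,(p[:2]-C)@y,p[2]])
for n,u,v,z in [('c1 right',365,262,.05),('c1 low',338,287,.05),('c1 top',350,235,.05),('c2 low',277,306,.05),('c3 left',187,273,.05),('c3 low',212,298,.05),('c3 up',218,246,.05),('foot L',364,247,.188),('foot R',443,250,.188),('beam in top',455,200,.072),('beam in top',452,360,.072),('bed edge',165,210,.04),('bed edge',192,380,.04),('tube low',395,165,.07),('tube low',190,183,.07),('pad L',206,53,.084),('pad R',330,66,.084),('tube end',395,165,.06)]:
    print(n,G(atz(w,u*k,v*k,z)))
```

```text
c1 right [ 0.0224 -0.027   0.05  ]
c1 low [ 0.0049 -0.0429  0.05  ]
c1 top [ 0.0136 -0.0101  0.05  ]
c2 low [-0.0346 -0.0552  0.05  ]
c3 left [-0.0894 -0.0334  0.05  ]
c3 low [-0.0756 -0.0497  0.05  ]
c3 up [-0.0681 -0.0164  0.05  ]
foot L [0.0321 0.0062 0.188 ]
foot R [0.0588 0.0051 0.188 ]
beam in top [0.075  0.0123 0.072 ]
beam in top [ 0.0757 -0.0837  0.072 ]
bed edge [-0.1025  0.0047  0.04  ]
bed edge [-0.0999 -0.1112  0.04  ]
tube low [0.0417 0.0313 0.07  ]
tube low [-0.0725  0.0223  0.07  ]
pad L [-0.0511  0.0852  0.084 ]
pad R [0.0099 0.079  0.084 ]
tube end [0.0416 0.0311 0.06  ]
```

drive_tool([
  [[0, 0, 0], [2, 0.3, 0], 1.5],
  [[0, 0, 0], [2, 0, 0], 1.5],
  [[0, 0, 0], [2, 0, 0], 1.5],
  [[0, 0, 0], [1.5, 0, 0], 1.5],
  [[0, 0, 0], [1.2, 0, 0], 1.5],
  [[0, 0, 0], [0.8, 0, 0], 1.5],
  [[0, 0, 0], [0.5, 0, 0], 1.5],
  [[0, 0, 0], [0.3, 0, 0], 1.5],
  [[0, 0, 0], [0, 0, 0], 1.5],
  [[0, 0, 0], [0, 0, 0], 1.5],
])

```text
clock: 8.05
tool_pos: [0.6255, -0.0041, 0.1213]
eef_rot: [0.444, 0.551, -0.443, 0.551]
contact_force: [-0.3, -0.4, -1.5]
opening: 0.247
```

drive_tool([
  [[0, 0, 0], [0.2, 0, 0], 1.5],
  [[0, 0, 0], [0.2, 0, 0], 1.5],
  [[0, 0, 0], [0.1, 0, 0], 1.5],
  [[0, 0, 0], [0, 0, 0], 1.5],
  [[0, 0, 0], [0, 0, 0], 1.5],
])

```text
clock: 8.47
tool_pos: [0.625, -0.0044, 0.1157]
eef_rot: [0.443, 0.551, -0.443, 0.551]
contact_force: [0.1, -0.0, -1.4]
opening: 0.246
```

drive_tool([
  [[0, 0, 0], [0, -0.8, 0], 1.5],
  [[0, 0, 0], [0, -1.2, 0], 1.5],
  [[0, 0, 0], [0, -1.2, 0], 1.5],
  [[0, 0, 0], [0, -1.2, 0], 1.5],
  [[0, 0, 0], [0, -1.2, 0], 1.5],
  [[0, 0, 0], [0, -1.2, 0], 1.5],
  [[0, 0, 0], [0, -1.2, 0], 1.5],
  [[0, 0, 0], [0, -1.2, 0], 1.5],
])

```text
clock: 9.13
tool_pos: [0.535, -0.024, 0.116]
eef_rot: [0.444, 0.551, -0.443, 0.551]
contact_force: [0.6, -0.2, -1.2]
opening: 0.248
```

drive_tool([
  [[0, 0, 0], [0, -1.2, 0], 1.5],
  [[0, 0, 0], [0, -1.2, 0], 1.5],
  [[0, 0, 0], [0, -1.2, 0], 1.5],
  [[0, 0, 0], [0, -1.2, 0], 1.5],
  [[0, 0, 0], [0, -1.2, 0], 1.5],
  [[0, 0, 0], [0, -1.2, 0], 1.5],
  [[0, 0, 0], [0, -1.2, 0], 1.5],
  [[0, 0, 0], [0, 0, 0], 1.5],
  [[0, 0, 0], [0, 0, 0], 1.5],
])

```text
clock: 9.88
tool_pos: [0.4535, -0.0419, 0.116]
eef_rot: [0.443, 0.551, -0.443, 0.551]
contact_force: [1.1, -0.6, -1.3]
opening: 0.247
```

Run:
```python
from h import *
snap('wrist','w4');snap('top','t4');a=cv2.imread('pics/w4.png');b=cv2.imread('pics/t4.png')[110:260,110:350]
im=np.vstack([cv2.resize(b,(480,300)),cv2.resize(a,(480,300))]) 
cv2.imwrite('pics/w4b.png',im)
s=r.get_state();print(s['clock'],s['tool_pos'],s['contact_force'],s['opening'])
```

```text
wrist {'fov_y': 61.92212692042818, 'cx': 254.8151056658253, 'cy': 196.24519517523635, 'tool_from_camera': array([[ 6.04403311e-04,  2.84312624e-01, -9.58731436e-01,
        -1.34320907e-01],
       [ 9.99999752e-01,  1.75635305e-04,  6.82504475e-04,
        -4.09406382e-04],
       [ 3.62431726e-04, -9.58731611e-01, -2.84312447e-01,
        -7.33242382e-02],
       [ 0.00000000e+00,  0.00000000e+00,  0.00000000e+00,
         1.00000000e+00]])}
top {'fov_y': 52.018841154295714, 'cx': 253.2051291858096, 'cy': 192.69328258965987, 'extrinsics': array([[ 0.01044704, -0.99975181, -0.01967682,  0.00413665],
       [ 0.99321771,  0.00809593,  0.11598719, -0.54006108],
       [-0.1157991 , -0.02075509,  0.99305579, -1.05759582],
       [ 0.        ,  0.        ,  0.        ,  1.        ]])}
9.9833 [ 0.45459697 -0.0415294   0.11593315] [-0.24644636 -0.42455565 -2.04709935] 0.24194694866414848
```

View pics/w4b.png

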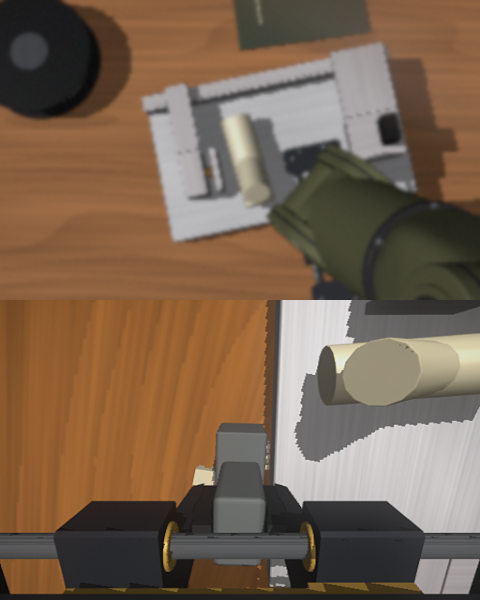

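drive_tool([
  [[0, 0, 0], [-2.5, 0, 0], 1.5],
  [[0, 0, 0], [-2.5, 0, 0], 1.5],
  [[0, 0, 0], [-2.5, 0, 0], 1.5],
  [[0, 0, 0], [-2.5, 0, 0], 1.5],
])

```text
clock: 10.32
tool_pos: [0.4538, -0.0415, 0.217]
eef_rot: [0.444, 0.551, -0.443, 0.551]
contact_force: [1.4, 0.6, -2.8]
opening: 0.247
```

drive_tool([
  [[0, 0, 0], [0, 0.75, -3.68], 1.5],
  [[0, 0, 0], [0, 0.75, -3.68], 1.5],
  [[0, 0, 0], [0, 0.75, -3.68], 1.5],
  [[0, 0, 0], [0, 0.75, -3.68], 1.5],
  [[0, 0, 0], [0, 0.75, -3.68], 1.5],
  [[0, 0, 0], [0, 0.75, -3.68], 1.5],
  [[0, 0, 0], [0, 0.75, -3.68], 1.5],
  [[0, 0, 0], [0, 0.75, -3.68], 1.5],
  [[0, 0, 0], [0, 0.75, -3.68], 1.5],
  [[0, 0, 0], [0, 0.75, -3.68], 1.5],
  [[0, 0, 0], [0, 0, 0], 1.5],
])

```text
clock: 11.23
tool_pos: [0.4458, 0.345, 0.217]
eef_rot: [0.444, 0.556, -0.437, 0.55]
contact_force: [0.3, 2.0, -0.2]
opening: 0.245
```

drive_tool([
  [[0, 0, 0], [2.5, 0, 0], 1.5],
  [[0, 0, 0], [2.5, 0, 0], 1.5],
  [[0, 0, 0], [2.5, 0, 0], 1.5],
  [[0, 0, 0], [2.5, 0, 0], 1.5],
  [[0, 0, 0], [1.5, 0, 0], 1.5],
  [[0, 0, 0], [1, 0, 0], 1.5],
  [[0, 0, 0], [0.5, 0, 0], 1.5],
  [[0, 0, 0], [0, 0, 0], 1.5],
  [[0, 0, 0], [0, 0, 0], 1.5],
])

```text
clock: 11.98
tool_pos: [0.4481, 0.3341, 0.0863]
eef_rot: [0.444, 0.551, -0.443, 0.551]
contact_force: [-0.5, 0.1, -0.5]
opening: 0.25
```

Lower the last 12 mm gently.

drive_tool([
  [[0, 0, 0], [0.4, 0, 0], 1.5],
  [[0, 0, 0], [0.4, 0, 0], 1.5],
  [[0, 0, 0], [0.25, 0, 0], 1.5],
  [[0, 0, 0], [0.1, 0, 0], 1.5],
  [[0, 0, 0], [0, 0, 0], 1.5],
  [[0, 0, 0], [0, 0, 0], 1.5],
])

```text
clock: 12.48
tool_pos: [0.4477, 0.3335, 0.0742]
eef_rot: [0.443, 0.551, -0.443, 0.551]
contact_force: [-1.0, 0.3, -2.0]
opening: 0.243
```

drive_tool([
  [[0, 0, 0], [0.1, 0, 0], 1.5],
  [[0, 0, 0], [0, 0, 0], 1.5],
  [[0, 0, 0], [0, 0, 0], 6],
  [[0, 0, 0], [0, 0, 0], 6],
  [[0, 0, 0], [0, 0, 0], 6],
  [[0, 0, 0], [0, 0, 0], 6],
  [[0, 0, 0], [0, 0, 0], 6],
  [[0, 0, 0], [0, 0, 0], 6],
])

```text
clock: 13.15
tool_pos: [0.4477, 0.3335, 0.0731]
eef_rot: [0.443, 0.551, -0.443, 0.551]
contact_force: [-0.1, 0.5, -0.0]
opening: 0.669
```

drive_tool([
  [[0, 0, 0], [-2, 0, 0], 6],
  [[0, 0, 0], [-4, 0, 0], 6],
  [[0, 0, 0], [-4, 0, 0], 6],
  [[0, 0, 0], [-4, 0, 0], 6],
  [[0, 0, 0], [-4, 0, 0], 6],
])

```text
clock: 13.57
tool_pos: [0.4472, 0.3332, 0.255]
eef_rot: [0.443, 0.551, -0.443, 0.551]
contact_force: [0.4, 0.2, 0.3]
opening: 0.681
```

Run:
```python
from h import *
snap('top','t5')
b=cv2.imread('pics/t5.png')[110:270,80:360]
cv2.imwrite('pics/t5b.png',cv2.resize(b,(784,448),interpolation=cv2.INTER_CUBIC))
s=r.get_state();print(s['clock'],s['tool_pos'],s['opening'],s['q'])
```

```text
top {'fov_y': 52.018841154295714, 'cx': 253.2051291858096, 'cy': 192.69328258965987, 'extrinsics': array([[ 0.01044704, -0.99975181, -0.01967682,  0.00413665],
       [ 0.99321771,  0.00809593,  0.11598719, -0.54006108],
       [-0.1157991 , -0.02075509,  0.99305579, -1.05759582],
       [ 0.        ,  0.        ,  0.        ,  1.        ]])}
13.6167 [0.44975055 0.33696673 0.26254994] 0.6787248206854223 [-0.34269551  0.64498066 -0.64777533  1.74182817  0.48121252  0.90501569
 -0.9780078 ]
```

View pics/t5b.png

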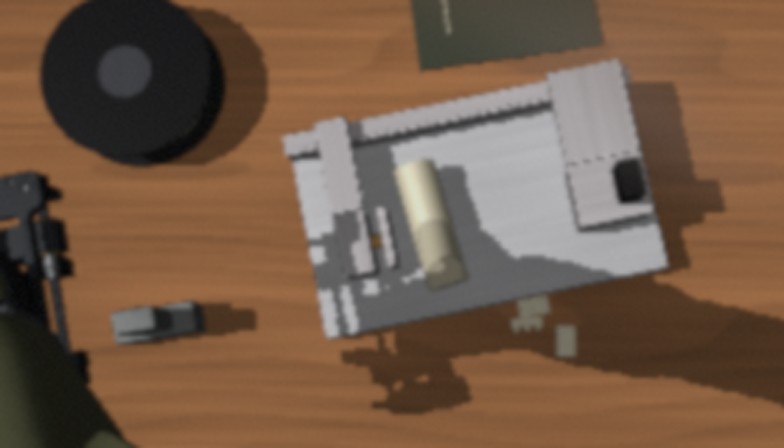

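The bed is clear: the crumbs lie on the bench in front of it at (567,340) and around (530,312). The scraper stands upright at (158,322), and the tube, jaw and spool have not moved. Next the fin.

drive_tool([
  [[0, 0, 0], [0, 0.25, 3.97], 6],
  [[0, 0, 0], [0, 0.25, 3.97], 6],
  [[0, 0, 0], [0, 0.25, 3.97], 6],
  [[0, 0, 0], [0, 0.25, 3.97], 6],
  [[0, 0, 0], [0, 0.25, 3.97], 6],
  [[0, 0, 0], [0, 0.25, 3.97], 6],
  [[0, 0, 0], [0, 0.25, 3.97], 6],
  [[0, 0, 0], [0, 0.25, 3.97], 6],
  [[0, 0, 0], [0, 0.25, 3.97], 6],
  [[0, 0, 0], [0, 0.25, 3.97], 6],
  [[0, 0, 0], [0, 0.25, 3.97], 6],
  [[0, 0, 0], [0, 0.25, 3.97], 6],
])

```text
clock: 14.62
tool_pos: [0.5788, -0.1277, 0.253]
eef_rot: [0.443, 0.551, -0.444, 0.551]
contact_force: [0.9, 0.5, 0.6]
opening: 0.684
```

drive_tool([
  [[-7.1, 0, 0], [0, 0, 0], 6],
  [[-7.1, 0, 0], [0, 0, 0], 6],
  [[-7.1, 0, 0], [0, 0, 0], 6],
  [[-7.1, 0, 0], [0, 0, 0], 6],
  [[-7.1, 0, 0], [0, 0, 0], 6],
  [[-7.1, 0, 0], [0, 0, 0], 6],
  [[-7.1, 0, 0], [0, 0, 0], 6],
  [[-7.1, 0, 0], [0, 0, 0], 6],
  [[-7.1, 0, 0], [0, 0, 0], 6],
  [[-7.1, 0, 0], [0, 0, 0], 6],
  [[-7.1, 0, 0], [0, 0, 0], 6],
  [[-7.1, 0, 0], [0, 0, 0], 6],
])

```text
clock: 15.62
tool_pos: [0.5787, -0.1256, 0.2528]
eef_rot: [-0.049, 0.706, 0.049, 0.705]
contact_force: [0.1, 0.4, -0.9]
opening: 0.681
```

drive_tool([
  [[-4.8, 0, 0], [0, 0, 0], 6],
  [[0, 0, 0], [0, 0, 0], 6],
  [[0, 0, 0], [0, 0, 0], 6],
  [[0, 0, 0], [0, 0, 0], 6],
])

```text
clock: 15.95
tool_pos: [0.5788, -0.1255, 0.253]
eef_rot: [-0.075, 0.703, 0.075, 0.703]
contact_force: [-0.2, -0.2, -0.5]
opening: 0.682
```

Run:
```python
from h import *
np.set_printoptions(precision=4,suppress=True)
snap('wrist','w6');a=cv2.imread('pics/w6.png')
cv2.imwrite('pics/w6b.png',cv2.resize(a,(800,600),interpolation=cv2.INTER_CUBIC))
s=r.get_state();print(s['clock'],s['tool_pos'],s['q']);print(R.from_quat(s['eef_rot']).as_matrix(),s['contact_force'])
```

```text
wrist {'fov_y': 61.92212692042818, 'cx': 254.8151056658253, 'cy': 196.24519517523635, 'tool_from_camera': array([[-0.0006,  0.2843, -0.9587, -0.1343],
       [ 1.    ,  0.0005, -0.0005, -0.0002],
       [ 0.0004, -0.9587, -0.2843, -0.0739],
       [ 0.    ,  0.    ,  0.    ,  1.    ]])}
16.0 [ 0.5788 -0.1254  0.2531] [ 0.6916  0.8426 -1.0845  1.6404  0.8012  1.1658  1.1902]
[[-0.     -0.2121  0.9772]
 [-0.0003  0.9772  0.2121]
 [-1.     -0.0003 -0.0001]] [ 0.2669  0.2578 -0.3292]
```

View pics/w6b.png

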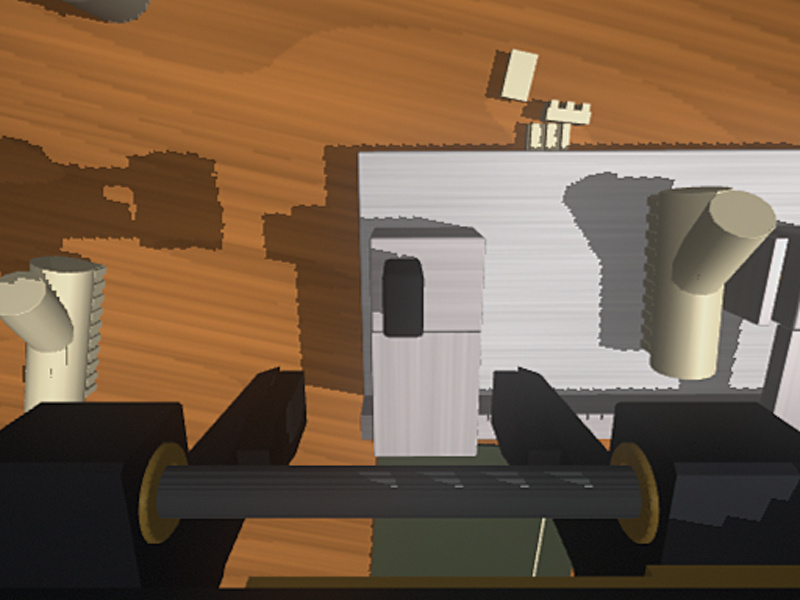

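The wrist view shows all three crumbs on the bench, off the bed, at (519,74), (568,111) and (548,136). The fin top spans about (384–423, 259–336).

Run:
```python
from h import *
np.set_printoptions(precision=4,suppress=True)
w=load('w6');k=.64;s=r.get_state()
M=R.from_quat(s['eef_rot']).as_matrix()
P=[atz(w,u*k,v*k,.135) for u,v in [(385,259),(423,259),(384,336),(423,336)]]
c=np.mean(P,0);print(np.array(P),c,'tool shift',M.T@(c-s['tool_pos']))
a=np.radians(12.25);x=np.array([np.cos(a),np.sin(a)]);y=np.array([-x[1],x[0]]);C=np.array([.5709,.0191])
G=lambda p:np.array([(p[:2]-C)@x,(p[:2]-C)@y,p[2]])
print('tcp',G(s['tool_pos']),'fin',G(c))
for n,u,v,z in [('jawtop front',484,260,.09),('jawtop front',479,400,.09),('jaw back',372,250,.09),('corner bed NR',360,153,.04),('chip edge',548,150,.013)]:
    print(n,G(atz(w,u*k,v*k,z)))
```

```text
[[ 0.5562 -0.1373  0.135 ]
 [ 0.5521 -0.1183  0.135 ]
 [ 0.5973 -0.1293  0.135 ]
 [ 0.5929 -0.1088  0.135 ]] [ 0.5746 -0.1234  0.135 ] tool shift [ 0.1181  0.0029 -0.0036]
tcp [-0.0229 -0.1429  0.2531] fin [-0.0266 -0.1401  0.135 ]
jawtop front [-0.038  -0.0911  0.09  ]
jawtop front [ 0.0553 -0.0899  0.09  ]
jaw back [-0.0442 -0.1586  0.09  ]
corner bed NR [-0.1004 -0.1682  0.04  ]
chip edge [-0.1026 -0.0358  0.013 ]
```

drive_tool([
  [[0, 0, 0], [2.5, 0.3, 0], 6],
  [[0, 0, 0], [2.5, 0, 0], 6],
  [[0, 0, 0], [2.5, 0, 0], 6],
  [[0, 0, 0], [2.5, 0, 0], 6],
  [[0, 0, 0], [2, 0, 0], 6],
  [[0, 0, 0], [1.3, 0, 0], 6],
  [[0, 0, 0], [0.7, 0, 0], 6],
  [[0, 0, 0], [0.3, 0, 0], 6],
  [[0, 0, 0], [0, 0, 0], 6],
  [[0, 0, 0], [0, 0, 0], 6],
], force=30)

```text
clock: 16.83
tool_pos: [0.579, -0.1223, 0.1113]
eef_rot: [-0.076, 0.702, 0.076, 0.704]
contact_force: [-0.4, 0.6, -0.1]
opening: 0.681
```

drive_tool([
  [[0, 0, 0], [0, 0, 0], 1.5],
  [[0, 0, 0], [0, 0, 0], 1.5],
  [[0, 0, 0], [0, 0, 0], 1.5],
  [[0, 0, 0], [0, 0, 0], 1.5],
  [[0, 0, 0], [0, 0, 0], 1.5],
  [[0, 0, 0], [0, 0, 0], 1.5],
  [[0, 0, 0], [0, 0, 0], 1.5],
  [[0, 0, 0], [0, 0, 0], 1.5],
  [[0, 0, 0], [0, 0, 0], 1.5],
  [[0, 0, 0], [0, 0, 0], 1.5],
])

```text
clock: 17.67
tool_pos: [0.5784, -0.123, 0.1103]
eef_rot: [-0.076, 0.703, 0.076, 0.703]
contact_force: [0.4, -2.3, 2.1]
opening: 0.244
```

```bash
cat >> h.py <<'E'
_a=np.radians(12.3);gx=np.array([np.cos(_a),np.sin(_a)]);gy=np.array([-gx[1],gx[0]]);GC=np.array([.5709,.0191])
def g():
    s=r.get_state();p=s['tool_pos'][:2]-GC;f=s['contact_force'];m=R.from_quat(s['eef_rot']).as_matrix()
    print('t %.2f g %.4f %.4f z %.4f F gx %.1f gy %.1f z %.1f open %.1fmm ty-yaw %.2f'%(s['clock'],p@gx,p@gy,s['tool_pos'][2],f[:2]@gx,f[:2]@gy,f[2],s['opening']*88.1,np.degrees(np.arctan2(m[1,1],m[0,1]))))
E
python3 -c "
from h import *
g()"
```

```text
t 17.67 g -0.0230 -0.1404 z 0.1103 F gx -0.1 gy -2.3 z 2.1 open 21.5mm ty-yaw 102.33
```

drive_tool([
  [[0, 0, 0], [0, 0.6, 0], 1.5],
  [[0, 0, 0], [0, 1.1, 0], 1.5],
  [[0, 0, 0], [0, 1.1, 0], 1.5],
  [[0, 0, 0], [0, 1.1, 0], 1.5],
  [[0, 0, 0], [0, 1.1, 0], 1.5],
  [[0, 0, 0], [0, 1.1, 0], 1.5],
  [[0, 0, 0], [0, 1.1, 0], 1.5],
  [[0, 0, 0], [0, 1.1, 0], 1.5],
  [[0, 0, 0], [0, 1.1, 0], 1.5],
  [[0, 0, 0], [0, 0.4, 0], 1.5],
  [[0, 0, 0], [0, 0.2, 0], 1.5],
])

```text
clock: 18.58
tool_pos: [0.5572, -0.0274, 0.1103]
eef_rot: [-0.078, 0.703, 0.073, 0.703]
contact_force: [0.9, -8.2, 5.0]
opening: 0.248
```

```bash
python3 -c "
from h import *
g()"
```

```text
t 18.58 g -0.0233 -0.0425 z 0.1103 F gx -0.8 gy -8.2 z 5.0 open 21.9mm ty-yaw 102.27
```

drive_tool([
  [[0, 0, 0], [0, 0.2, 0], 1.5],
  [[0, 0, 0], [0, 0.2, 0], 1.5],
  [[0, 0, 0], [0, 0.2, 0], 1.5],
  [[0, 0, 0], [0, 0.2, 0], 1.5],
  [[0, 0, 0], [0, 0.2, 0], 1.5],
])

```text
clock: 19.0
tool_pos: [0.5552, -0.0187, 0.1103]
eef_rot: [-0.077, 0.703, 0.073, 0.703]
contact_force: [1.3, -9.6, 5.3]
opening: 0.244
```

```bash
python3 -c "
from h import *
g()"
```

```text
t 19.00 g -0.0234 -0.0336 z 0.1103 F gx -0.8 gy -9.6 z 5.3 open 21.5mm ty-yaw 102.18
```

drive_tool([
  [[0, 0, 0], [0, 0.2, 0], 1.5],
  [[0, 0, 0], [0, 0.2, 0], 1.5],
  [[0, 0, 0], [0, 0.2, 0], 1.5],
  [[0, 0, 0], [0, 0.2, 0], 1.5],
  [[0, 0, 0], [0, 0.2, 0], 1.5],
  [[0, 0, 0], [0, 0.2, 0], 1.5],
])

```text
clock: 19.5
tool_pos: [0.5527, -0.0074, 0.1103]
eef_rot: [-0.078, 0.703, 0.072, 0.703]
contact_force: [0.7, -9.8, 4.8]
opening: 0.251
```

drive_tool([
  [[0, 0, 0], [0, 0.2, 0], 1.5],
  [[0, 0, 0], [0, 0.2, 0], 1.5],
  [[0, 0, 0], [0, 0.2, 0], 1.5],
  [[0, 0, 0], [0, 0.2, 0], 1.5],
])

```text
clock: 19.83
tool_pos: [0.551, 0.0002, 0.1103]
eef_rot: [-0.078, 0.703, 0.072, 0.703]
contact_force: [0.9, -10.1, 6.5]
opening: 0.245
```

```bash
python3 -c "
from h import *
g()
snap('wrist','w7');a=cv2.imread('pics/w7.png')
cv2.imwrite('pics/w7b.png',cv2.resize(a,(800,600),interpolation=cv2.INTER_CUBIC))"|head -1
```

```text
t 19.83 g -0.0235 -0.0142 z 0.1103 F gx -1.3 gy -10.1 z 6.5 open 21.6mm ty-yaw 102.16
```

View pics/w7b.png

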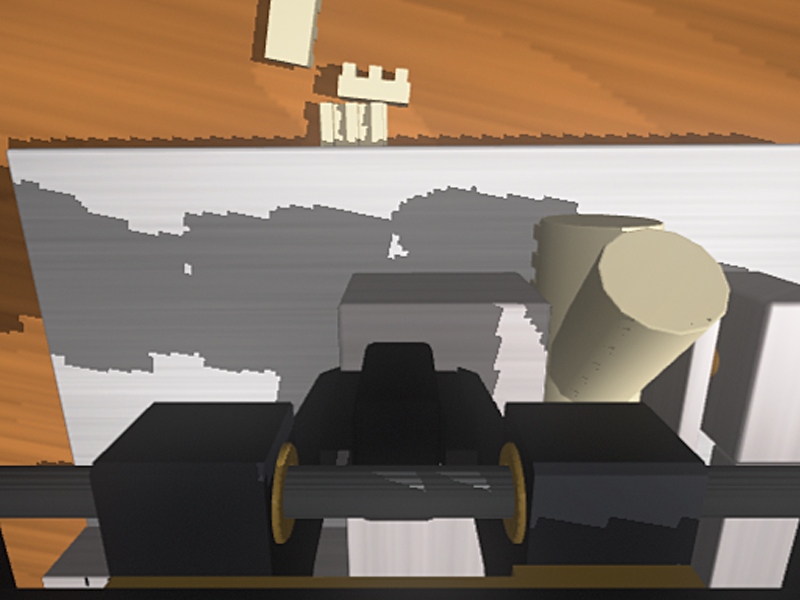

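The tube is square against the moving jaw, with a small gap still to the pad at about (690,370). Now I creep in while watching the force.

drive_tool([
  [[0, 0, 0], [0, 0.1, 0], 1.5],
  [[0, 0, 0], [0, 0.1, 0], 1.5],
  [[0, 0, 0], [0, 0.1, 0], 1.5],
  [[0, 0, 0], [0, 0.1, 0], 1.5],
])

```text
clock: 20.22
tool_pos: [0.5501, 0.0041, 0.1103]
eef_rot: [-0.078, 0.703, 0.072, 0.703]
contact_force: [0.7, -10.6, 5.5]
opening: 0.246
```

drive_tool([
  [[0, 0, 0], [0, 0.1, 0], 1.5],
  [[0, 0, 0], [0, 0.1, 0], 1.5],
])

```text
clock: 20.38
tool_pos: [0.5497, 0.006, 0.1103]
eef_rot: [-0.078, 0.703, 0.072, 0.703]
contact_force: [1.5, -11.0, 6.6]
opening: 0.242
```

drive_tool([
  [[0, 0, 0], [0, 0.1, 0], 1.5],
  [[0, 0, 0], [0, 0.1, 0], 1.5],
])

```text
clock: 20.55
tool_pos: [0.5493, 0.008, 0.1103]
eef_rot: [-0.078, 0.703, 0.072, 0.703]
contact_force: [0.6, -9.9, 6.2]
opening: 0.25
```

drive_tool([
  [[0, 0, 0], [0, 0.1, 0], 1.5],
  [[0, 0, 0], [0, 0.1, 0], 1.5],
])

```text
clock: 20.72
tool_pos: [0.5488, 0.0099, 0.1103]
eef_rot: [-0.078, 0.703, 0.072, 0.703]
contact_force: [1.3, -11.0, 6.6]
opening: 0.245
```

```bash
python3 -c "
from h import *
g()"
```

```text
t 20.72 g -0.0235 -0.0043 z 0.1103 F gx -1.1 gy -11.0 z 6.6 open 21.6mm ty-yaw 102.16
```

drive_tool([
  [[0, 0, 0], [0, 0.1, 0], 1.5],
  [[0, 0, 0], [0, 0.1, 0], 1.5],
])

```text
clock: 20.88
tool_pos: [0.5485, 0.0113, 0.1103]
eef_rot: [-0.078, 0.703, 0.072, 0.703]
contact_force: [2.2, -12.2, 7.9]
opening: 0.245
```

drive_tool([
  [[0, 0, 0], [0, 0.1, 0], 1.5],
])

```text
clock: 20.97
tool_pos: [0.5484, 0.012, 0.1103]
eef_rot: [-0.078, 0.703, 0.071, 0.703]
contact_force: [2.6, -13.0, 7.0]
opening: 0.248
```

drive_tool([
  [[0, 0, 0], [0, 0.1, 0], 1.5],
])

```text
clock: 21.05
tool_pos: [0.5483, 0.0126, 0.1103]
eef_rot: [-0.078, 0.703, 0.071, 0.703]
contact_force: [1.5, -13.3, 8.0]
opening: 0.25
```

```bash
python3 -c "
from h import *
g()
snap('wrist','w8');a=cv2.imread('pics/w8.png')[150:330,250:512]
cv2.imwrite('pics/w8b.png',cv2.resize(a,(786,540),interpolation=cv2.INTER_CUBIC))"|head -1
```

```text
t 21.05 g -0.0235 -0.0015 z 0.1103 F gx -1.4 gy -13.3 z 8.0 open 22.0mm ty-yaw 102.11
```

View pics/w8b.png

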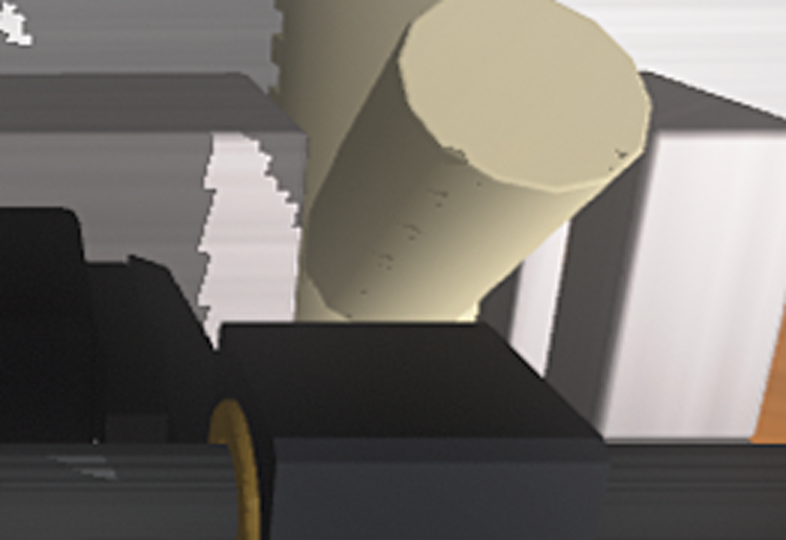

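drive_tool([
  [[0, 0, 0], [0, 0.1, 0], 1.5],
])

```text
clock: 21.18
tool_pos: [0.5481, 0.0132, 0.1103]
eef_rot: [-0.078, 0.703, 0.071, 0.703]
contact_force: [2.4, -13.2, 7.5]
opening: 0.246
```

drive_tool([
  [[0, 0, 0], [0, 0.1, 0], 1.5],
])

```text
clock: 21.27
tool_pos: [0.548, 0.0139, 0.1102]
eef_rot: [-0.078, 0.703, 0.07, 0.703]
contact_force: [2.6, -14.1, 7.6]
opening: 0.246
```

```bash
python3 -c "
from h import *
g()"
```

```text
t 21.27 g -0.0235 -0.0002 z 0.1102 F gx -0.4 gy -14.3 z 7.6 open 21.7mm ty-yaw 102.09
```

drive_tool([
  [[0, 0, 0], [0, -0.2, 0], 1.5],
  [[0, 0, 0], [0, -0.2, 0], 1.5],
  [[0, 0, 0], [0, 0, 0], 1.5],
  [[0, 0, 0], [0, 0, 0], 1.5],
])

```text
clock: 21.6
tool_pos: [0.548, 0.014, 0.1103]
eef_rot: [-0.077, 0.703, 0.074, 0.703]
contact_force: [1.2, -7.2, 4.8]
opening: 0.248
```

```bash
python3 -c "
from h import *
g()"
```

```text
t 21.60 g -0.0235 -0.0001 z 0.1103 F gx -0.3 gy -7.3 z 4.8 open 21.8mm ty-yaw 102.26
```

drive_tool([
  [[0, 0, 0], [0, -0.2, 0], 1.5],
  [[0, 0, 0], [0, -0.2, 0], 1.5],
  [[0, 0, 0], [0, 0, 0], 1.5],
  [[0, 0, 0], [0, 0, 0], 1.5],
])

```text
clock: 21.93
tool_pos: [0.548, 0.0138, 0.1103]
eef_rot: [-0.076, 0.703, 0.077, 0.703]
contact_force: [-2.6, 2.1, 2.2]
opening: 0.244
```

```bash
python3 -c "
from h import *
g()"
```

```text
t 21.93 g -0.0235 -0.0003 z 0.1103 F gx -2.1 gy 2.6 z 2.2 open 21.5mm ty-yaw 102.43
```

drive_tool([
  [[0, 0, 0], [0, 0.1, 0], 1.5],
  [[0, 0, 0], [0, 0, 0], 4],
  [[0, 0, 0], [0, 0, 0], 4],
  [[0, 0, 0], [0, 0, 0], 4],
  [[0, 0, 0], [0, 0, 0], 4],
  [[0, 0, 0], [0, 0, 0], 4],
])

```text
clock: 22.43
tool_pos: [0.5487, 0.0131, 0.1101]
eef_rot: [-0.076, 0.703, 0.076, 0.703]
contact_force: [-1.0, -0.1, 0.6]
opening: 0.454
```

```bash
python3 -c "
from h import *
g()"
```

```text
t 22.43 g -0.0230 -0.0011 z 0.1101 F gx -1.0 gy 0.1 z 0.6 open 40.0mm ty-yaw 102.33
```

Released with no force on the tool. I lift straight up, then back away toward -x so the top camera can see.

drive_tool([
  [[0, 0, 0], [-1.5, 0, 0], 4],
  [[0, 0, 0], [-3, 0, 0], 4],
  [[0, 0, 0], [-3, 0, 0], 4],
  [[0, 0, 0], [-3, 0, 0], 4],
  [[0, 0, 0], [-3, 0, 0], 4],
  [[0, 0, 0], [-3, 0, 0], 4],
  [[0, 0, 0], [0, 0, 0], 4],
  [[0, 0, 0], [0, 0, 0], 4],
])

```text
clock: 23.1
tool_pos: [0.5492, 0.0135, 0.2766]
eef_rot: [-0.076, 0.702, 0.076, 0.704]
contact_force: [0.3, 0.3, -0.3]
opening: 0.456
```

```bash
python3 -c "
from h import *
g()
snap('wrist','w9');snap('side','s9');a=cv2.imread('pics/w9.png')
cv2.imwrite('pics/w9b.png',cv2.resize(a,(800,600),interpolation=cv2.INTER_CUBIC))"|head -1
```

```text
t 23.10 g -0.0223 -0.0009 z 0.2766 F gx 0.4 gy 0.2 z -0.3 open 40.2mm ty-yaw 102.32
```

View pics/w9b.png

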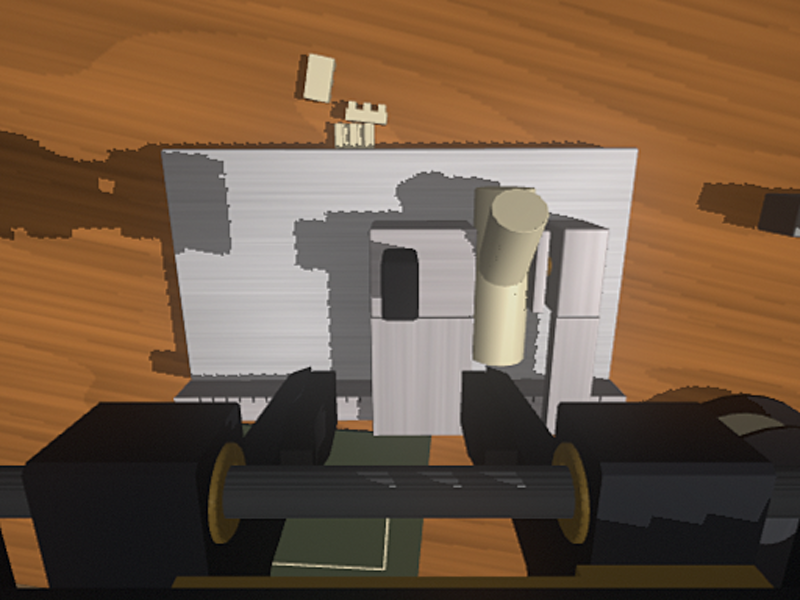

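The final wrist view shows the connector held square between the jaw face (x≈474) and the pad (x≈540), with the bed clear and the crumbs on the bench. I check the gap between the jaw face and the clamped block.

Run:
```python
from h import *
np.set_printoptions(precision=4,suppress=True)
w=load('w9');k=.64
for n,u,v,z in [('face',473,316,.09),('face',474,400,.09),('block',555,316,.09),('block',547,400,.09),('block',564,232,.09),('pad front?',534,310,.084),('pad back',544,310,.084),('tube end near',475,355,.07),('tube end far',523,355,.07)]:
    p=atz(w,u*k,v*k,z);q=p[:2]-GC;print(n,q@gx,q@gy)
```

```text
face 0.006151531390703757 0.049412800119325015
face 0.0687153855090625 0.052815168883977213
block 0.006149300853841442 0.10462749536638027
block 0.06871221739908288 0.10459565536656838
block -0.05037427623209182 0.10529709974675286
pad front? 0.003768309604020803 0.09186182649155356
pad back 0.003768043099363086 0.09869647201110368
tube end near 0.04256657937137038 0.05531062790586542
tube end far 0.04256482888872562 0.09047526581096532
```

```bash
python3 -c "
from plant import r
print(r.finish_job())"
```

```text
the job is handed in; nothing more can be done
None
```

The job is done and handed in at about 23 s of the 72 s allowed. No verdict was reported.

- **Sweeping:** I swept all three crumbs off the bed's open edge with the scraper in one pass. They lie on the bench in front of the caliper. The scraper stands upright on the bench near where it started.
- **Closing the jaw:** I pinched the jaw's fin and slid the jaw shut. The push rose from about 10 N while sliding to 14.3 N, so about 4 N is on the pad. I took the load off the tool before opening the fingers, and the jaw stayed where it was.
- **Last checks:** A close-up after release puts the jaw face 55.2 mm from the clamped block. With a 40 mm tube and the pad's 20 mm rest distance, that means about 4.8 mm of pad travel, which agrees with the force. The connector sits square between the jaws, the bed is clear and nothing touches the robot.
- **Not checked:** I never moved the arm near the jar, spool or spare connector. I did not measure their positions again at the end. One crumb lies right beside the bed's edge, but on the bench.

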